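Gauge a glass cell, then hold it in the light path

ROBOT

A 6-joint arm with a two-finger parallel gripper is mounted at the origin on the work surface. World frame = base frame: x ahead of the robot, y to its left, z up, the work surface at z = 0. Lengths are in m, angles in rad, forces in N, time in s.
With the tool pointing down it reaches from about 0.25 to 0.725 m from the base axis. Payload 4 kg.
Tool frame: the origin (TCP) lies at the very end of the fingers, on their centre line; the grasp point (between the pads) lies 19 mm behind it; z points along the fingers, y is the line along which they close (so a half turn about z gives the same grasp; the last joint's range is limited). The gripper opens to 85 mm and grips with 20 to 120 N. Pads are 22 mm wide; open, the fingers measure 114 mm over their backs; the gripper's body (76 mm by 85 mm) begins 54 mm behind the grasp point. The pads swing forward as they close: fully open they stand 13 mm farther back than shut.
Start: joints at [1.239, 0.241, 0.005, 1.335, 0, 1.571], TCP at [0.163, 0.473, 0.231] pointing down, gripper open.
Joint ranges: [-2.72, 2.72], [-1.05, 1.87], [-1.09, 1.28], [-1.99, 2.15], [-1.42, 1.44], [-3.14, 3.14]. Speed limits (rad/s): [2.79, 2.79, 3.14, 3.14, 3.14, 3.14].

INTERFACE

Orientations are given as a unit quaternion [x, y, z, w].
In Python, from workcell import bot, vision, workorder, boxes_of gives the robot as it stands.
- The arm moves only by the tool send_rows, never from a script. Its argument "motion" is text: rows parted by semicolons, each of 5 numbers parted by spaces: the closure, from -1 (fully open) to 1 (shut), so that 0 is half open, then the shift along the tool's x, y, z in cm, then the turn about the tool's z in rad. In form: claw x y z twist; .... A call has 1 to 5 rows; each row is the pose to reach, as a shift and turn from the pose commanded when the call began, along the tool's axes at that moment; what a row does not reach only later rows make up. A row lasts 1/10 s, in which the tool goes at most 50 mm and 8.59 degrees, less where a joint would pass 70% of its speed; a pose out of reach is approached as far as the arm can. A call with a gripper value outside its range is refused whole. The fingers move at their own pace and stop on an object; the grip force is fixed at half the most. Time passes only in rows, so rows that repeat a pose let the fingers close. It gives the time, the measured TCP pose, the force, the opening and the grip force at its end, in the units of the state.
- bot.get_obs(): the state, without advancing time (a new reading comes with each control period).
- vision.camera(name): name is "side" or "top"; returns the picture (384x512x3 uint8, red, green, blue); there is no depth.
- vision.camera_model(name): a dict with "fov_y" (degrees; the focal length in pixels is half the picture's height over the tangent of half this angle, whatever the lens; pixels are square), "cx", "cy" (the principal point, pixels), "k1" (the pictures are not rectified: a ray, as slopes to the right and down, at radius r is drawn at 1 + k1 r^2 times it, then the intrinsics apply), "world_from_camera" (4x4, takes a point from camera to world coordinates). Camera axes: x right, y down, z forward; pixel columns grow to the right and rows downward; lengths in m; the calibration is good to about 2 mm. A picture is of the moment at which its call begins. camera_model takes no time and is no camera call.
- workorder.job_done(): hands the job in; it is judged then, once.
Trained networks look in the newest picture that a camera, given by its name, has taken for a name from the list of things; names that differ only in an ending like _2 or _b are one class to them, and where a whole thing is asked for, a point or a joint stands for the part that bears it (a point fixed in the world has none). Each returns a list of dicts, best first, with "conf" (0 to 1); they miss things now and then, are a little off and sometimes report something else, mostly with a low value. They report only what shows in the picture. A call takes as long as a camera call. They do not tell look-alikes from the thing itself.
- boxes_of(camera, target): "rect" ([centre column, centre row, width, height] in pixels, round what is visible of it).
The state is a dict: "clock": time; "joint_pos": joint angles; "joint_vel": joint speeds; "tau": joint torques, N m; "eef_pos": TCP position; "tool_rot": TCP orientation; "ft_force": force on the tool from outside, world axes, zero at the start; "ft_torque": the same for the moment, N m; "grip_width": finger opening in m; "grasp_force": force on a finger pad.
Only numpy, scipy, OpenCV 4.12 (cv2) and the standard library are available. Lean on these libraries where they do the work, as an engineer would, in place of code of your own. Each camera call takes 0.05 s, during which the arm holds its last target. There are 200 camera calls.

TASK

Check the glass cell that stands on the bench gauge: slide the gauge's jaw gently against the cell until the cell pushes the sprung anvil in by about 4 mm and keep it so for half a second, then slide the jaw fully back to its open end. Then take the cell with the fingers on its two frosted faces only (never on the clear windows or the stopper), lift it off, and finish while holding it upright and still in the light path, midway between lamp and receiver, so that the beam goes squarely through the middle of both clear windows, without the cell touching the light bench. Do not put it down or let go at the end, and leave the wafer box, chip tray and vial alone.

Things in the scene. Friction and masses are not known exactly. Their poses are not given: they have to be found in the camera images.
- gauge: bench caliper gauge, fixed: dark steel bed 80 (x) by 270 (y) mm, top 20 mm above the table; origin under its centre, z up. The jaw slides along its y. At its +y end (y 90 to 135 mm) a grey housing 56 mm wide, 38 mm above the table, green patch on top, holds the sprung anvil. All of the gauge except the red tab is lower than 39 mm
- jaw (a joint): travel of the sliding jaw, m: 0 = open stop, up to 0.11 as it closes along gauge +y towards the anvil; its steel face is at gauge y = -35 mm + travel. Friction about 1.2 N plus 8 N per m/s; stays where left, but the anvil's spring can push it back. Face 30 mm wide; aluminium block 36 mm wide, top 37 mm above the table
- jaw_tab (a point): point on the jaw's upright red thumb tab, by which it is moved (pinch it along the slide direction): tab 12 mm thick along gauge y, 26 mm along gauge x, from the jaw block up to 83 mm above the table; this point is on the tab's centre line 65 mm above the table, 65 mm behind (gauge -y of) the jaw's face
- anvil (a joint): how far the sprung steel anvil is pushed in, m: 0 = free, 0.008 = bottomed; spring 1 N per mm without preload, pushed in along gauge +y
- anvil_face (a point): centre of the anvil's contact face (30 by 15 mm), at gauge y = +75 mm when free, 29 mm above the table
- cell: glass cell, 20 (x, window to window) by 26 (y, frosted to frosted) by 60 mm tall, plus stopper; 45 to 100 g, loose, standing on the gauge bed between jaw and anvil, clear of both. Origin at centre of its underside, z up. Its y lies along the slide (within 3 degrees): jaw and anvil meet the lower 17 mm of the frosted faces, fingers can take them above that
- window_a: clear polished bluish window on the cell's +x face, 20 mm wide (y) by 56 mm tall; origin at its centre. Must not be touched by the fingers
- window_b: the same window on the cell's -x face
- frost_a: opaque white frosted face on the cell's +y side, 17 mm wide (x) by 60 mm tall, 2 mm thick; origin at its centre. Fingers go here
- frost_b: the same frosted face on the cell's -y side
- stopper: black stopper on top of the cell, 13 by 16 by 7 mm, narrower than the cell; origin at its underside. Must not be touched by the fingers
- light_bench: fixed light bench: black base 270 (x) by 90 (y) mm, with rail 22 mm high. White lamp tube (+x end, maroon ring) and black receiver tube (-x end), 42 mm across, 68 mm long, on posts, tops 141 mm above the table, ends facing across a 104 mm gap centred over the base. Origin under its centre, x along the beam from receiver to lamp, z up
- beam_mid (a point): middle of the light beam, halfway between lamp and receiver, 120 mm above the table; the beam is a level, pale yellow line 6 mm thick along the light bench's x; it is seen only and can be entered
- wafer_box: round blue wafer box, 90 mm across, 18 mm tall, loose; bystander; origin under its centre
- chip_tray: black chip tray with grey pockets, 100 by 75 by 14 mm, loose; bystander; origin under its centre
- vial: small amber vial with white cap, 32 mm across, 60 mm tall, loose; bystander; origin under its centre
Things that resemble listed ones, but are neither listed nor needed, are in the scene too. Of the things like the cell, leave any that is purple; of the rest the smaller one is meant.

How it is judged:
By the outcome, as a careful person would: the job done as asked, in the order asked, and still so for the second after the job is handed in, while the arm keeps its last pose, push and grip.
It also fails if it takes over 54 s, if anything falls off the work surface, if the arm or the gripper's body presses on something with over 40 N, if the wrist force passes 120 N, or if a joint passes its speed limit or range.

## Working session

There is one attempt and no reset: what is moved stays moved. The work goes in short steps, Python scripts to look and compute and a tool call to move; the robot and the scene stay as the last step left them, time stands still between calls to the robot, and variables do not carry over. Pictures are saved under pics/ and viewed, at most 10 in all, crops included, and the job is handed in when it is done.

Besides the shell and the picture viewer there is one more tool, called after ">>>" by a JSON object that holds its "op" and its "data". send_rows: Moves the arm, as the interface text tells. Its arguments: {"type":"object","properties":{"motion":{"type":"string"}},"required":["motion"]}

```bash
mkdir -p pics; ls; cat > h.py <<'E'
import numpy as np, cv2
from workcell import bot, vision, workorder, boxes_of
def K(n):
    m=vision.camera_model(n); f=192/np.tan(np.radians(m['fov_y'])/2); return m,f
def pix2z(n,u,v,z):
    m,f=K(n); d=np.array([(u-m['cx'])/f,(v-m['cy'])/f]); s=d.copy()
    for _ in range(30): s=d/(1+m['k1']*(s@s))
    T=np.array(m['world_from_camera']); r=T[:3,:3]@np.array([s[0],s[1],1]); o=T[:3,3]
    return o+r*(z-o[2])/r[2]
def proj(n,p):
    m,f=K(n); T=np.array(m['world_from_camera']); c=T[:3,:3].T@(np.array(p)-T[:3,3])
    s=c[:2]/c[2]; s=s*(1+m['k1']*(s@s)); return s*f+[m['cx'],m['cy']]
E
python3 - <<'E'
from h import *
for n in ('top','side'):
    im=vision.camera(n); cv2.imwrite(f'pics/{n}0.png',im[:,:,::-1]); m,f=K(n); print(n,f,m['k1'],np.round(m['world_from_camera'],3).tolist())
    for t in ('gauge','jaw_tab','anvil','cell','window_a','frost_a','stopper','light_bench','wafer_box','chip_tray','vial'):
        print(t,[(np.round(b['rect']).astype(int).tolist(),round(b['conf'],2)) for b in boxes_of(n,t)[:4]])
o=bot.get_obs();print(o)
E
```

```text
pics
top 349.4773990981016 -0.06825140780369532 [[0.018, -0.999, 0.044, 0.542], [-0.999, -0.02, -0.029, -0.014], [0.03, -0.043, -0.999, 0.989], [0.0, 0.0, 0.0, 1.0]]
gauge [([169, 222, 99, 28], 0.6), ([189, 224, 29, 16], 0.33)]
jaw_tab [([193, 224, 28, 16], 0.67)]
anvil [([140, 221, 8, 13], 0.49)]
cell [([158, 187, 18, 13], 0.64), ([146, 222, 14, 7], 0.58)]
window_a [([168, 223, 100, 30], 0.53), ([162, 189, 12, 13], 0.44)]
frost_a [([152, 223, 7, 13], 0.5)]
stopper [([152, 187, 4, 6], 0.62), ([189, 126, 31, 31], 0.61)]
light_bench [([319, 210, 43, 95], 0.92)]
wafer_box [([189, 124, 30, 31], 0.57)]
chip_tray []
vial [([306, 130, 9, 12], 0.56)]
side 401.6209324188531 -0.030156896051683844 [[0.826, -0.355, 0.438, 0.193], [-0.564, -0.531, 0.633, -0.559], [0.008, -0.77, -0.638, 0.671], [0.0, 0.0, 0.0, 1.0]]
gauge []
jaw_tab [([190, 188, 28, 31], 0.81)]
anvil []
cell [([200, 152, 20, 37], 0.83), ([169, 156, 12, 30], 0.66), ([130, 178, 11, 24], 0.56), ([180, 180, 76, 76], 0.21)]
window_a [([206, 154, 7, 23], 0.54), ([166, 158, 6, 23], 0.48), ([133, 183, 2, 2], 0.37)]
frost_a [([171, 159, 8,
[... 278 characters left out ...]
joint_pos': array([1.23901307e+00, 2.40565487e-01, 5.00819236e-03, 1.33519720e+00,
       1.59704021e-05, 1.57080414e+00]), 'joint_vel': array([-1.16369538e-03,  1.94515400e-03,  6.54884523e-04, -1.01983998e-03,
        7.62272655e-04, -6.28320043e-05]), 'tau': array([ 4.43505023e-04, -3.72219908e+01,  2.52691662e+01,  1.22859645e-03,
        1.42196614e-04, -8.33495875e-06]), 'eef_pos': array([0.1628618 , 0.47273774, 0.23132685]), 'tool_rot': array([ 1.65135638e-01,  9.86270866e-01,  2.19483859e-05, -4.42160867e-06]), 'ft_force': array([ 0.09177543, -0.1851615 ,  0.27826341]), 'ft_torque': array([ 0.03559769, -0.01645882, -0.03552502]), 'grasp_force': 0.0, 'grip_width': 0.08528441942116045}
```

View pics/top0.png

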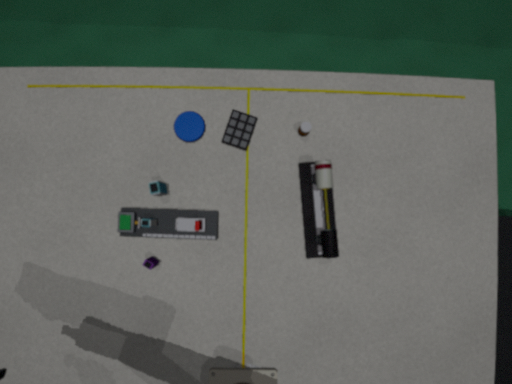

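View pics/side0.png

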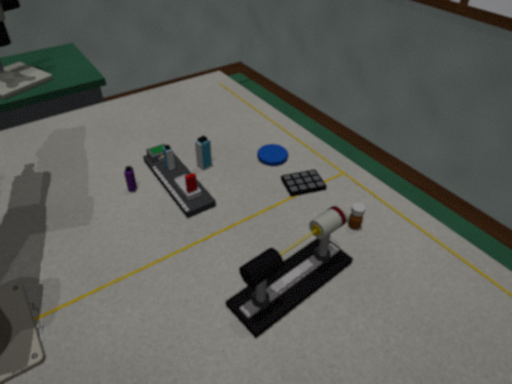

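The top view shows the gauge at about (169,222), with its green housing at (126,222), the cell at (147,222) and the red tab at (199,225). The light bench is at (319,210), lamp end up. The larger look-alike cell is at (158,187) and the purple one at (151,262).

```bash
python3 - <<'E'
from h import *
im=cv2.imread('pics/top0.png'); sd=cv2.imread('pics/side0.png')
a=cv2.resize(im[200:245,112:225],None,fx=6,fy=6,interpolation=cv2.INTER_CUBIC)
b=cv2.resize(sd[135:220,135:225],None,fx=3.4,fy=3.4,interpolation=cv2.INTER_CUBIC)
c=cv2.resize(im[150:265,292:345],None,fx=2.5,fy=2.5,interpolation=cv2.INTER_CUBIC)
o=np.zeros((570,680,3),np.uint8); o[:a.shape[0],:a.shape[1]]=np.clip(a*1.6,0,255)[:, :680]; o[275:275+b.shape[0],:b.shape[1]]=np.clip(b*1.6,0,255); o[275:275+c.shape[0],400:400+c.shape[1]]=np.clip(c*1.6,0,255)
cv2.imwrite('pics/crop.png',o)
def cen(img,mask,n,z,lab):
    k,l,s,c=cv2.connectedComponentsWithStats(mask.astype(np.uint8))
    i=1+np.argmax(s[1:,4]); print(lab,c[i].round(1),s[i],pix2z(n,*c[i],z).round(4))
I=im.astype(int); B,G,R=I[...,0],I[...,1],I[...,2]
reg=np.zeros(R.shape,bool); reg[200:245,112:225]=1
cen(im,reg&(R>2*G)&(R>60),'top',.083,'tab')
cen(im,reg&(G>1.6*R)&(G>1.3*B)&(G>50),'top',.038,'green')
reg[:]=0; reg[155:265,295:345]=1
cen(im,reg&(R>1.6*G)&(R>1.4*B)&(R>50),'top',.12,'ring?')
S=sd.astype(int); B,G,R=S[...,0],S[...,1],S[...,2]
reg[:]=0; reg[135:220,135:225]=1
cen(sd,reg&(R>2*G)&(R>60),'side',.06,'tab side')
# dark bed outline
for n,(r0,r1,c0,c1),z in (('gauge',(203,245,115,223),.02),('bench',(155,263,295,345),.0)):
    g=im.max(2)[r0:r1,c0:c1]; m=(g<85).astype(np.uint8)
    if n=='gauge':
        I=im[r0:r1,c0:c1].astype(int); m|=((np.ptp(I,axis=2)>50)).astype(np.uint8)
    k,l,s,c=cv2.connectedComponentsWithStats(m); i=1+np.argmax(s[1:,4])
    p=np.argwhere(l==i)[:,::-1]+[c0,r0]
    box=cv2.boxPoints(cv2.minAreaRect(p.astype(np.float32)))
    W=np.array([pix2z('top',u,v,z)[:2] for u,v in box]); print(n,box.round(1).tolist(),W.round(4).tolist(),W.mean(0), [np.linalg.norm(W[i]-W[i-1]).round(4) for i in range(4)])
E
```

```text
tab [197.2 225.3] [195 221   5  10  41] [0.4977 0.1232 0.083 ]
green [124.8 222. ] [119 215  12  15 164] [0.5003 0.327  0.038 ]
ring? [323.2 165.9] [316 164  15   5  44] [ 0.6539 -0.1944  0.12  ]
tab side [189.6 176.5] [186 174   9   8  47] [0.5059 0.1461 0.06  ]
gauge [[117.80000305175781, 235.8000030517578], [118.69999694824219, 206.39999389648438], [218.6999969482422, 209.6999969482422], [217.8000030517578, 239.10000610351562]] [[0.4612, 0.352], [0.5424, 0.3519], [0.5388, 0.0743], [0.4579, 0.0752]] [0.50004758 0.21334235] [np.float64(0.2769), np.float64(0.0812), np.float64(0.2776), np.float64(0.0809)]
bench [[297.6000061035156, 162.0], [330.5, 159.3000030517578], [338.70001220703125, 257.20001220703125], [305.70001220703125, 259.8999938964844]] [[0.6789, -0.1452], [0.6891, -0.2402], [0.4098, -0.2668], [0.4011, -0.1725]] [ 0.54471808 -0.20617992] [np.float64(0.2792), np.float64(0.0956), np.float64(0.2806), np.float64(0.0947)]
```

View pics/crop.png

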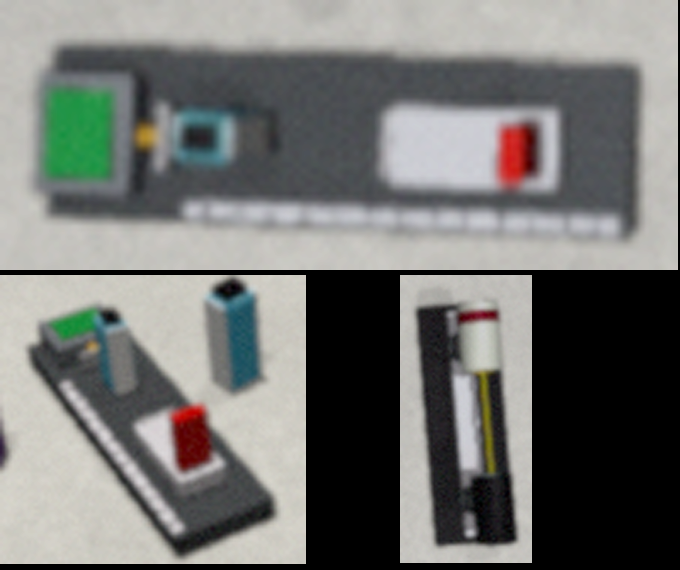

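```bash
cat >> h.py <<'E'
from scipy.spatial.transform import Rotation as Ro
def to(p,ang):   # ang: wanted world angle of tool y
    o=bot.get_obs(); R=Ro.from_quat(o['tool_rot']).as_matrix()
    a=np.arctan2(R[1,1],R[0,1]); t=-((ang-a+np.pi/2)%np.pi-np.pi/2)
    print('clock %.2f'%o['clock'],'shift cm',(R.T@(np.array(p)-o['eef_pos'])*100).round(2),'twist',round(t,3),'pos',o['eef_pos'].round(4),'toolz',R[:,2].round(3),'j6',o['joint_pos'][5].round(2))
E
python3 - <<'E'
from h import *
to([.498,.122,.13],np.pi/2-.0127)
for n,u,v,z in (('cell top',145.9,222.8,.08),('stop',145,222.7,.087),('jawface',175.7,224.5,.037),('tab',197.7,225.5,.083)): print(n,pix2z('top',u-.5,v-.5,z).round(4))
for x,y in ((482,370),(494,478)): u,v=292+(x-400)/2.5-.5,150+(y-275)/2.5-.5; print(pix2z('top',u,v,.12).round(4))
E
```

```text
clock 1.20 shift cm [-43.11 -22.24  10.13] twist -0.319 pos [0.1629 0.4727 0.2313] toolz [-0.  0. -1.] j6 1.57
cell top [0.5026 0.2581 0.08  ]
stop [0.5031 0.2584 0.087 ]
jawface [0.4978 0.1898 0.037 ]
tab [0.4985 0.1231 0.083 ]
[ 0.5996 -0.1976  0.12  ]
[ 0.4916 -0.211   0.12  ]
```

>>> {"op": "send_rows", "data": {"motion": "-1 -4.2 -2.2 0.5 -0.06; -1 -8.5 -4.4 1 -0.12; -1 -12.8 -6.6 2 -0.18; -1 -17.1 -8.8 3 -0.25; -1 -21.4 -11 4 -0.319"}}

```text
clock: 1.7
eef_pos: [0.3304, 0.2977, 0.1913]
tool_rot: [0.005, 1.0, 0.0, 0.0]
ft_force: [0.9, -0.3, 0.5]
grip_width: 0.085
grasp_force: 0.0
```

```bash
python3 -c "
from h import *
to([.498,.122,.13],np.pi/2-.0127)"
```

```text
clock 1.70 shift cm [-16.92 -17.42   6.13] twist 0.003 pos [0.3304 0.2977 0.1913] toolz [ 0.001  0.001 -1.   ] j6 0.74
```

>>> {"op": "send_rows", "data": {"motion": "-1 -3.4 -3.5 1.2 0.003; -1 -6.8 -7 2.4 0.003; -1 -10.2 -10.5 3.6 0.003; -1 -13.6 -14 4.8 0.003; -1 -16.9 -17.4 6.1 0.003"}}

```text
clock: 2.2
eef_pos: [0.4975, 0.1213, 0.1302]
tool_rot: [0.008, 1.0, 0.0, 0.001]
ft_force: [0.6, 1.5, 0.2]
grip_width: 0.0855
grasp_force: 0.0
```

>>> {"op": "send_rows", "data": {"motion": "-1 0 0 0 0; -1 0 0 0 0"}}

```text
clock: 2.4
eef_pos: [0.496, 0.1219, 0.1297]
tool_rot: [0.009, 1.0, -0.0, -0.001]
ft_force: [-0.4, -0.4, 0.2]
grip_width: 0.0854
grasp_force: 0.0
```

```bash
python3 -c "
from h import *
to([.498,.122,.046],np.pi/2-.0127)
s=vision.camera('side'); t=vision.camera('top')
o=np.hstack([cv2.resize(t[195:245,110:225],None,fx=4,fy=4),np.zeros((200,10,3),np.uint8),cv2.resize(s[130:230,130:220],None,fx=2,fy=2)])
cv2.imwrite('pics/c2.png',o[:,:,::-1])"
```

```text
clock 2.40 shift cm [-0.21  0.01  8.37] twist -0.006 pos [0.496  0.1219 0.1297] toolz [-0.002  0.    -1.   ] j6 0.26
```

View pics/c2.png

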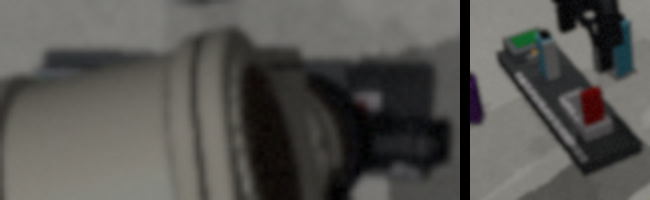

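The top view is blocked by the arm. In the side view the gripper hangs above and in line with the tab at about (590,105) in the crop, so I'm descending.

>>> {"op": "send_rows", "data": {"motion": "-1 -0.1 0 3 -0.006; -1 -0.2 0 6 -0.006; -1 -0.2 0 8.3 -0.006; -1 -0.2 0 8.3 -0.006; 0 -0.2 0 8.3 -0.006"}}

```text
clock: 3.0
eef_pos: [0.4976, 0.1242, 0.0481]
tool_rot: [0.004, 1.0, 0.0, -0.0]
ft_force: [1.1, 0.1, 0.0]
grip_width: 0.0732
grasp_force: 0.0
```

>>> {"op": "send_rows", "data": {"motion": "1 0 0 0 0; 1 0 0 0 0; 1 0 0 0 0; 1 0 0 0 0; 1 0 0 0 0"}}

```text
clock: 3.5
eef_pos: [0.4986, 0.1232, 0.0482]
tool_rot: [0.005, 1.0, 0.0, 0.001]
ft_force: [-1.4, 0.6, 5.0]
grip_width: 0.0115
grasp_force: 58.5
```

```bash
python3 -c "
from h import *
to([.498,.122,.046],np.pi/2-.0127)
s=vision.camera('side'); cv2.imwrite('pics/c3.png',cv2.resize(s[120:240,120:240],None,fx=4,fy=4)[:,:,::-1])"
```

```text
clock 3.50 shift cm [ 0.06 -0.12  0.22] twist 0.002 pos [0.4986 0.1232 0.0482] toolz [ 0.001  0.001 -1.   ] j6 0.25
```

View pics/c3.png

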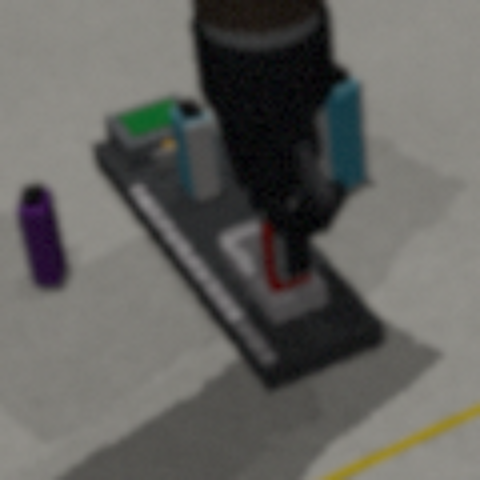

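The gripper holds the red tab at about (285,265), with a width of 11.5 mm. The cell stands free near the anvil at (200,160). Next I push along tool +y.

>>> {"op": "send_rows", "data": {"motion": "1 0 0.7 0 0; 1 0 1.4 0 0; 1 0 2.1 0 0; 1 0 2.8 0 0; 1 0 3.5 0 0"}}

```text
clock: 4.05
eef_pos: [0.4992, 0.1577, 0.0482]
tool_rot: [0.006, 1.0, -0.0, 0.001]
ft_force: [-0.4, -1.5, 6.1]
grip_width: 0.0114
grasp_force: 58.8
```

>>> {"op": "send_rows", "data": {"motion": "1 0 0.4 0 0; 1 0 0.8 0 0; 1 0 1.1 0 0; 1 0 1.4 0 0; 1 0 1.7 0 0"}}

```text
clock: 4.55
eef_pos: [0.4994, 0.1747, 0.0482]
tool_rot: [0.005, 1.0, -0.0, 0.001]
ft_force: [-0.4, -2.0, 5.9]
grip_width: 0.0118
grasp_force: 58.7
```

>>> {"op": "send_rows", "data": {"motion": "1 0 0.2 0 0; 1 0 0.4 0 0; 1 0 0.6 0 0; 1 0 0.8 0 0; 1 0 1.0 0 0"}}

```text
clock: 5.05
eef_pos: [0.4996, 0.1846, 0.0482]
tool_rot: [0.005, 1.0, -0.0, 0.001]
ft_force: [0.3, -1.3, 5.4]
grip_width: 0.0111
grasp_force: 58.7
```

>>> {"op": "send_rows", "data": {"motion": "1 0 0.2 0 0; 1 0 0.4 0 0; 1 0 0.6 0 0; 1 0 0.6 0 0; 1 0 0.6 0 0"}}

```text
clock: 5.55
eef_pos: [0.4997, 0.1909, 0.0482]
tool_rot: [0.005, 1.0, 0.0, 0.001]
ft_force: [0.3, -1.0, 3.9]
grip_width: 0.0115
grasp_force: 58.7
```

```bash
python3 -c "
from h import *
to([.499,.201,.046],np.pi/2-.0127)
s=vision.camera('side'); cv2.imwrite('pics/c4.png',cv2.resize(s[130:210,130:220],None,fx=6,fy=6,interpolation=cv2.INTER_CUBIC)[:,:,::-1])"
```

```text
clock 5.55 shift cm [0.08 1.01 0.22] twist 0.002 pos [0.4997 0.1909 0.0482] toolz [ 0.002  0.    -1.   ] j6 0.38
```

View pics/c4.png

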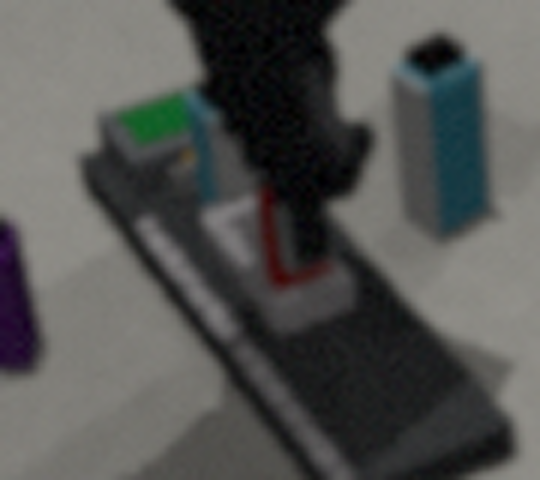

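The jaw face is now close against the cell (about (215,200)), and the cell is still clear of the anvil. I'm continuing in fine steps and watching the y force.

>>> {"op": "send_rows", "data": {"motion": "1 0 0.15 0 0; 1 0 0.3 0 0; 1 0 0.4 0 0; 1 0 0.5 0 0; 1 0 0.5 0 0"}}

```text
clock: 6.1
eef_pos: [0.4998, 0.1957, 0.0482]
tool_rot: [0.005, 1.0, -0.0, 0.001]
ft_force: [0.3, -1.0, 4.9]
grip_width: 0.0119
grasp_force: 58.7
```

>>> {"op": "send_rows", "data": {"motion": "1 0 0.1 0 0; 1 0 0.2 0 0; 1 0 0.2 0 0"}}

```text
clock: 6.4
eef_pos: [0.4998, 0.1977, 0.0482]
tool_rot: [0.005, 1.0, -0.0, 0.001]
ft_force: [0.3, -2.1, 4.9]
grip_width: 0.0113
grasp_force: 58.7
```

>>> {"op": "send_rows", "data": {"motion": "1 0 0.1 0 0; 1 0 0.1 0 0"}}

```text
clock: 6.6
eef_pos: [0.4998, 0.1984, 0.0482]
tool_rot: [0.006, 1.0, -0.0, 0.001]
ft_force: [1.1, -1.2, 5.1]
grip_width: 0.0109
grasp_force: 58.7
```

>>> {"op": "send_rows", "data": {"motion": "1 0 0.1 0 0; 1 0 0.1 0 0"}}

```text
clock: 6.8
eef_pos: [0.4998, 0.1991, 0.0482]
tool_rot: [0.006, 1.0, -0.001, 0.001]
ft_force: [0.3, -3.3, 5.8]
grip_width: 0.0115
grasp_force: 58.8
```

```bash
cat >> h.py <<'E'
def avg(k=6,n='top'):
    F=[];P=[]
    for _ in range(k):
        im=vision.camera(n); o=bot.get_obs(); F.append(o['ft_force']); P.append(o['eef_pos'])
    print('F',np.mean(F,0).round(2),'sd',np.std(F,0).round(2),'P',np.mean(P,0).round(4),'t',o['clock']); return im
E
python3 -c "
from h import *
avg()"
```

```text
F [ 0.41 -2.33  5.52] sd [0.36 0.48 0.82] P [0.4998 0.1991 0.0482] t 7.1
```

>>> {"op": "send_rows", "data": {"motion": "1 0 0.1 0 0; 1 0 0.1 0 0"}}

```text
clock: 7.3
eef_pos: [0.4998, 0.1999, 0.0482]
tool_rot: [0.006, 1.0, -0.001, 0.001]
ft_force: [-0.1, -3.7, 5.2]
grip_width: 0.0113
grasp_force: 58.8
```

```bash
python3 -c "
from h import *
avg()"
```

```text
F [ 0.01 -3.44  5.96] sd [0.59 0.43 0.55] P [0.4998 0.1998 0.0482] t 7.6
```

>>> {"op": "send_rows", "data": {"motion": "1 0 0.1 0 0; 1 0 0.1 0 0"}}

```text
clock: 7.8
eef_pos: [0.4999, 0.2006, 0.0483]
tool_rot: [0.006, 1.0, -0.001, 0.001]
ft_force: [0.4, -5.8, 6.2]
grip_width: 0.0113
grasp_force: 58.9
```

```bash
python3 -c "
from h import *
avg()"
```

```text
F [ 0.58 -4.35  5.97] sd [0.48 0.37 0.49] P [0.4998 0.2006 0.0482] t 8.1
```

>>> {"op": "send_rows", "data": {"motion": "1 0 0.05 0 0; 1 0 0.1 0 0; 1 0 0.15 0 0; 1 0 0.15 0 0"}}

```text
clock: 8.5
eef_pos: [0.4999, 0.2016, 0.0482]
tool_rot: [0.006, 1.0, -0.001, 0.001]
ft_force: [0.7, -5.2, 6.9]
grip_width: 0.0111
grasp_force: 58.9
```

```bash
python3 -c "
from h import *
avg(10)"
```

```text
F [ 0.14 -5.76  6.51] sd [0.62 0.47 0.5 ] P [0.4998 0.2016 0.0482] t 9.0
```

>>> {"op": "send_rows", "data": {"motion": "1 0 -0.05 0 0; 1 0 -0.1 0 0; 1 0 -0.1 0 0"}}

```text
clock: 9.3
eef_pos: [0.4998, 0.2014, 0.0482]
tool_rot: [0.006, 1.0, -0.001, 0.001]
ft_force: [0.9, -3.7, 5.4]
grip_width: 0.0118
grasp_force: 58.8
```

```bash
python3 -c "
from h import *
avg(10)"
```

```text
F [ 0.12 -3.6   5.97] sd [0.6  0.46 0.33] P [0.4999 0.2014 0.0482] t 9.8
```

>>> {"op": "send_rows", "data": {"motion": "1 0 -0.1 0 0; 1 0 -0.3 0 0; 1 0 -0.6 0 0; 1 0 -1 0 0; 1 0 -1.5 0 0"}}

```text
clock: 10.3
eef_pos: [0.4997, 0.188, 0.0482]
tool_rot: [0.005, 1.0, 0.001, 0.001]
ft_force: [0.8, 1.4, 5.2]
grip_width: 0.0108
grasp_force: 58.9
```

>>> {"op": "send_rows", "data": {"motion": "1 0 -1 0 0; 1 0 -2 0 0; 1 0 -3 0 0; 1 0 -4 0 0; 1 0 -5 0 0"}}

```text
clock: 10.8
eef_pos: [0.4988, 0.1377, 0.0482]
tool_rot: [0.005, 1.0, 0.001, 0.001]
ft_force: [-0.1, 1.9, 6.5]
grip_width: 0.0116
grasp_force: 59.1
```

>>> {"op": "send_rows", "data": {"motion": "1 0 -0.5 0 0; 1 0 -1 0 0; 1 0 -1.3 0 0; 1 0 -1.6 0 0; 1 0 -1.8 0 0"}}

```text
clock: 11.3
eef_pos: [0.4986, 0.1196, 0.0482]
tool_rot: [0.005, 1.0, 0.001, 0.001]
ft_force: [-1.4, 1.4, 7.1]
grip_width: 0.0113
grasp_force: 59.2
```

>>> {"op": "send_rows", "data": {"motion": "1 0 -0.15 0 0; 1 0 -0.3 0 0; 1 0 -0.4 0 0; 1 0 -0.5 0 0; 1 0 -0.5 0 0"}}

```text
clock: 11.8
eef_pos: [0.4984, 0.1146, 0.0482]
tool_rot: [0.005, 1.0, 0.0, 0.001]
ft_force: [-1.3, 1.7, 6.4]
grip_width: 0.0115
grasp_force: 59.2
```

>>> {"op": "send_rows", "data": {"motion": "1 0 -0.1 0 0; 1 0 -0.2 0 0; 1 0 -0.3 0 0; 1 0 -0.3 0 0"}}

```text
clock: 12.2
eef_pos: [0.4984, 0.1131, 0.0481]
tool_rot: [0.005, 1.0, 0.002, 0.001]
ft_force: [-1.5, 5.2, 6.0]
grip_width: 0.0114
grasp_force: 59.2
```

>>> {"op": "send_rows", "data": {"motion": "1 0 -0.1 0 0; 1 0 -0.2 0 0; 1 0 -0.3 0 0; 1 0 -0.3 0 0"}}

```text
clock: 12.6
eef_pos: [0.4985, 0.1131, 0.0481]
tool_rot: [0.004, 1.0, 0.005, 0.001]
ft_force: [-1.0, 15.3, 3.9]
grip_width: 0.0112
grasp_force: 59.2
```

>>> {"op": "send_rows", "data": {"motion": "1 0 0.2 0 0; 1 0 0.35 0 0; 0 0 0.35 0 0; -1 0 0.35 0 0; -1 0 0.35 0 0"}}

```text
clock: 13.1
eef_pos: [0.4975, 0.1115, 0.0468]
tool_rot: [0.005, 1.0, -0.0, -0.001]
ft_force: [-0.8, 0.0, -0.2]
grip_width: 0.0546
grasp_force: 0.0
```

>>> {"op": "send_rows", "data": {"motion": "-1 0 0 0 0; -1 0 0 -3 0; -1 0 0 -6 0; -1 0 0 -9 0; -1 0 0 -12 0"}}

```text
clock: 13.6
eef_pos: [0.4976, 0.1117, 0.1682]
tool_rot: [0.005, 1.0, -0.0, -0.0]
ft_force: [0.0, 0.6, -0.7]
grip_width: 0.0852
grasp_force: 0.0
```

>>> {"op": "send_rows", "data": {"motion": "-1 -0 -4 -1 0; -1 4 -6 -1 0; -1 8 -8 -1 0; -1 12 -10 -1 0; -1 16 -12 -1 0"}}

```text
clock: 14.1
eef_pos: [0.335, -0.0072, 0.177]
tool_rot: [0.005, 1.0, -0.0, -0.0]
ft_force: [-0.2, -0.8, 1.2]
grip_width: 0.0854
grasp_force: 0.0
```

```bash
python3 - <<'E'
from h import *
t=vision.camera('top'); s=vision.camera('side'); cv2.imwrite('pics/t5.png',t[:,:,::-1]);cv2.imwrite('pics/s5.png',s[:,:,::-1])
a=cv2.resize(t[200:245,112:225],None,fx=6,fy=6,interpolation=cv2.INTER_CUBIC)
b=cv2.resize(s[130:220,130:225],None,fx=3,fy=3,interpolation=cv2.INTER_CUBIC)
c=cv2.resize(t[150:265,285:345],None,fx=2.5,fy=2.5,interpolation=cv2.INTER_CUBIC)
o=np.zeros((570,680,3),np.uint8);o[:270,:678]=a;o[275:545,:285]=b;o[275:275+c.shape[0],400:400+c.shape[1]]=c
cv2.imwrite('pics/c5.png',np.clip(o*1.6,0,255)[:,:,::-1])
to([.5025,.265,.15],np.pi/2-.0127)
E
```

```text
clock 14.20 shift cm [-16.84  27.5    2.53] twist -0.0 pos [ 0.3307 -0.0078  0.1763] toolz [-0.005 -0.001 -1.   ] j6 -0.01[ WARN:0@1.480] global loadsave.cpp:1063 imwrite_ Unsupported depth image for selected encoder is fallbacked to CV_8U.
```

View pics/c5.png

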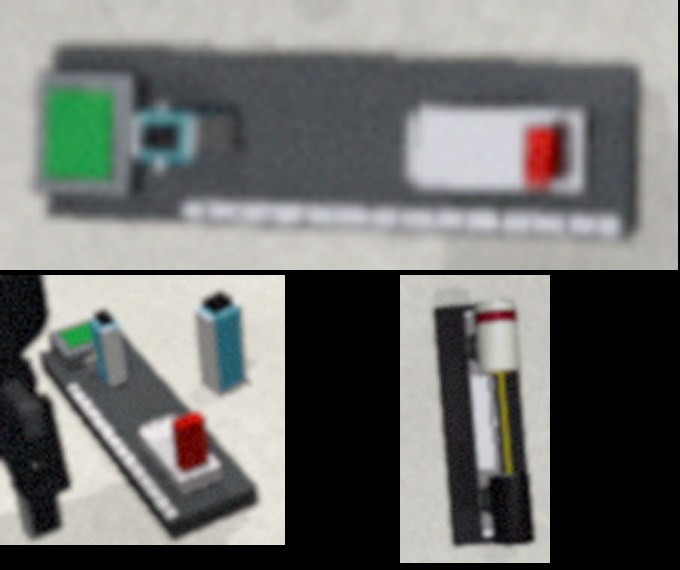

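The jaw is back at its open end and the cell stands against the freed anvil, stopper at (139,223) in the top view, which gives y≈0.275. The bench is fully in view, so I'm fitting the beam in both pictures while approaching the cell.

```bash
python3 - <<'E'
from h import *
def yel(n,reg):
    im=cv2.imread(f'pics/{n[0]}5.png').astype(int); B,G,R=im[...,0],im[...,1],im[...,2]
    m=np.zeros(R.shape,bool); r0,r1,c0,c1=reg; m[r0:r1,c0:c1]=1
    m&=(np.minimum(R,G)>1.35*B+8)
    k,l,s,c=cv2.connectedComponentsWithStats(m.astype(np.uint8),connectivity=8); i=1+np.argmax(s[1:,4]); print(n,s[i],c[i].round(1))
    return np.argwhere(l==i)[:,::-1].astype(float), l==i
p,_=yel('top',(180,240,305,345))
W=np.array([pix2z('top',u,v,.12)[:2] for u,v in p])
f=np.polyfit(W[:,0],W[:,1],1); print('angle',np.arctan(f[0]),'x range',W[:,0].min(),W[:,0].max(),'y@.545',np.polyval(f,.545),W.mean(0))
q,_=yel('side',(225,270,270,335)); print('side px',q.min(0),q.max(0),q.mean(0))
for x in (.50,.545,.59): print(x,proj('side',[x,np.polyval(f,x),.12]).round(1), 'meas row at col', np.polyval(np.polyfit(q[:,0],q[:,1],1),proj('side',[x,np.polyval(f,x),.12])[0]).round(1))
# white lamp + ring centroid, rail
im=cv2.imread('pics/t5.png').astype(int);B,G,R=im[...,0],im[...,1],im[...,2]
m=(R>1.5*G); m[:150]=0;m[185:]=0;m[:,:305]=0;m[:,345:]=0; c=np.argwhere(m)[:,::-1].mean(0); print('ring',pix2z('top',*c,.138).round(4))
to([.502,.2751,.15],np.pi/2-.0127)
E
```

```text
top [323 189   8  40 154] [326.6 207.8]
angle 0.09207285078647788 x range 0.4982590754821936 0.5959941341774161 y@.545 -0.2042275300387655 [ 0.54875403 -0.20388091]
side [279 225  43  30 170] [305.6 236.7]
side px [279. 225.] [321. 254.] [305.6        236.69411765]
0.5 [278.  255.8] meas row at col 254.5
0.545 [296.3 243.5] meas row at col 242.7
0.59 [313.4 232. ] meas row at col 231.7
ring [ 0.6516 -0.1894  0.138 ]
clock 14.20 shift cm [-16.78  28.51   2.53] twist -0.0 pos [ 0.3307 -0.0078  0.1763] toolz [-0.005 -0.001 -1.   ] j6 -0.01
```

>>> {"op": "send_rows", "data": {"motion": "-1 -2.4 4.1 0.3 0; -1 -4.8 8.2 0.6 0; -1 -7.2 12.2 1 0; -1 -9.6 16.3 1.5 0; -1 -12 20.4 2 0"}}

```text
clock: 14.7
eef_pos: [0.46, 0.1984, 0.157]
tool_rot: [0.005, 1.0, 0.0, 0.0]
ft_force: [0.6, -1.3, 1.1]
grip_width: 0.0855
grasp_force: 0.0
```

>>> {"op": "send_rows", "data": {"motion": "-1 -2.4 4 0.2 0; -1 -4.5 7.5 0.4 0; -1 -4.8 8.1 0.5 0; -1 -4.8 8.1 0.5 0; -1 -4.8 8.1 0.5 0"}}

```text
clock: 15.2
eef_pos: [0.5068, 0.276, 0.1518]
tool_rot: [0.005, 1.0, -0.001, -0.001]
ft_force: [0.3, 0.0, -0.4]
grip_width: 0.0854
grasp_force: 0.0
```

```bash
python3 - <<'E'
from h import *
to([.502,.2751,.047],np.pi/2-.0127)
E
```

```text
clock 15.20 shift cm [ 0.47 -0.08 10.48] twist 0.003 pos [0.5068 0.276  0.1518] toolz [-0.002 -0.001 -1.   ] j6 0.51
```

>>> {"op": "send_rows", "data": {"motion": "-1 0.2 0 3 0; -1 0.4 -0.1 6 0; -1 0.5 -0.1 9 0; -1 0.5 -0.1 10 0; -1 0.5 -0.1 10.5 0"}}

```text
clock: 15.7
eef_pos: [0.5017, 0.2745, 0.0469]
tool_rot: [0.006, 1.0, -0.001, -0.001]
ft_force: [-0.1, 0.0, 1.0]
grip_width: 0.0855
grasp_force: 0.0
```

>>> {"op": "send_rows", "data": {"motion": "-0.6 0 0 0 0; -0.3 0 0 0 0; 0 0 0 0 0; 0 0 0 0 0; 0.15 0 0 0 0"}}

```text
clock: 16.2
eef_pos: [0.5029, 0.2762, 0.048]
tool_rot: [0.005, 1.0, 0.0, 0.001]
ft_force: [0.4, -0.1, -0.3]
grip_width: 0.0363
grasp_force: 0.0
```

```bash
python3 - <<'E'
from h import *
to([.502,.2751,.047],np.pi/2-.0127)
s=vision.camera('side'); t=vision.camera('top'); print(bot.get_obs()['grip_width'])
o=np.hstack([cv2.resize(s[125:195,140:210],(420,420),interpolation=cv2.INTER_CUBIC),cv2.resize(t[200:245,112:157],(375,420),interpolation=cv2.INTER_CUBIC)])
cv2.imwrite('pics/c6.png',np.clip(o*1.6,0,255).astype(np.uint8)[:,:,::-1])
E
```

```text
clock 16.20 shift cm [ 0.09 -0.11  0.1 ] twist 0.003 pos [0.5029 0.2762 0.048 ] toolz [ 0.001  0.001 -1.   ] j6 0.51
0.036160280171449996
```

View pics/c6.png

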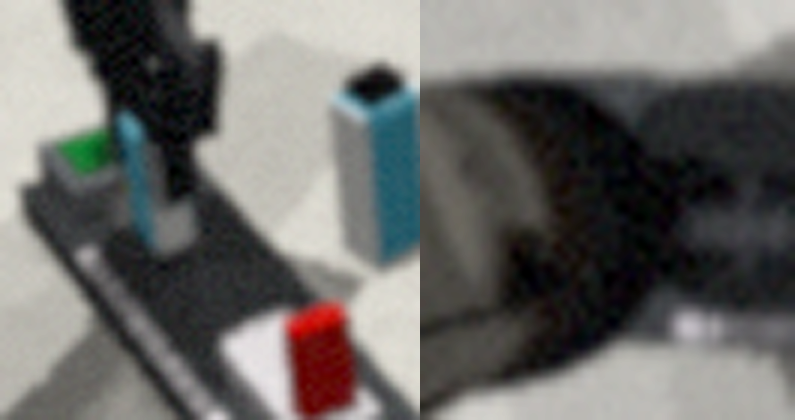

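The near finger sits in front of the frosted face, around (180,170) in the crop, with the blue window free to its left at (135,180). The tip is well above the bed, so I'm closing.

>>> {"op": "send_rows", "data": {"motion": "0.3 0 -0.1 0.1 0; 0.4 0 -0.1 0.1 0; 0.5 0 -0.1 0.1 0; 0.7 0 -0.1 0.1 0; 1 0 -0.1 0.1 0"}}

```text
clock: 16.8
eef_pos: [0.5026, 0.2749, 0.0464]
tool_rot: [0.005, 1.0, -0.0, 0.0]
ft_force: [-0.2, 0.2, -0.1]
grip_width: 0.0249
grasp_force: 58.8
```

>>> {"op": "send_rows", "data": {"motion": "1 0 0 0 0; 1 0 0 0 0; 1 0 0 0 0"}}

```text
clock: 17.1
eef_pos: [0.5025, 0.2749, 0.0463]
tool_rot: [0.005, 1.0, -0.0, 0.0]
ft_force: [-0.3, -1.1, 0.5]
grip_width: 0.0253
grasp_force: 58.8
```

>>> {"op": "send_rows", "data": {"motion": "1 0 0 -0.5 0; 1 0 0 -1.5 0; 1 0 0 -3 0; 1 0 0 -5 0; 1 0 0 -7 0"}}

```text
clock: 17.6
eef_pos: [0.5024, 0.2749, 0.1176]
tool_rot: [0.005, 1.0, 0.0, -0.0]
ft_force: [-0.1, 0.1, -1.1]
grip_width: 0.0252
grasp_force: 58.8
```

>>> {"op": "send_rows", "data": {"motion": "1 0 -0.5 -2 0; 1 -0.2 -2 -5 0; 1 -0.5 -5 -8 0; 1 -0.8 -8.5 -10 0; 1 -1.1 -12 -11 -0.02"}}

```text
clock: 18.1
eef_pos: [0.5134, 0.1543, 0.2298]
tool_rot: [-0.006, 1.0, 0.001, 0.002]
ft_force: [0.9, -0.1, -0.7]
grip_width: 0.0249
grasp_force: 58.9
```

```bash
python3 -c "
from h import *
to([.547,-.204,.225],np.pi/2+.094)"
```

```text
clock 18.10 shift cm [ -2.94 -35.86   0.45] twist -0.082 pos [0.5134 0.1543 0.2298] toolz [ 0.005  0.001 -1.   ] j6 0.28
```

>>> {"op": "send_rows", "data": {"motion": "1 -0.3 -4 0 -0.01; 1 -0.6 -8 0 -0.02; 1 -0.9 -12 0 -0.03; 1 -1.2 -16 0 -0.04; 1 -1.5 -20 0 -0.05"}}

```text
clock: 18.6
eef_pos: [0.5293, -0.0466, 0.2274]
tool_rot: [-0.03, 1.0, -0.0, 0.001]
ft_force: [-0.3, 0.2, -0.7]
grip_width: 0.0254
grasp_force: 58.9
```

>>> {"op": "send_rows", "data": {"motion": "1 -0.3 -4 0 -0.01; 1 -0.6 -8 0 -0.02; 1 -0.9 -11.5 0 -0.03; 1 -1.2 -14 0 -0.03; 1 -1.4 -15.5 0 -0.03"}}

```text
clock: 19.1
eef_pos: [0.5527, -0.2011, 0.2269]
tool_rot: [-0.044, 0.999, -0.0, 0.0]
ft_force: [-0.0, 0.6, -1.0]
grip_width: 0.0255
grasp_force: 58.9
```

>>> {"op": "send_rows", "data": {"motion": "1 0 0 0 0; 1 0 0 0 0; 1 0 0 0 0"}}

```text
clock: 19.4
eef_pos: [0.5526, -0.1975, 0.2266]
tool_rot: [-0.046, 0.999, 0.0, -0.0]
ft_force: [1.1, -0.4, -0.6]
grip_width: 0.0253
grasp_force: 58.9
```

```bash
python3 -c "
from h import *
to([.547,-.204,.1163],np.pi/2+.094)"
```

```text
clock 19.40 shift cm [ 0.62 -0.6  11.03] twist -0.002 pos [ 0.5526 -0.1975  0.2266] toolz [-0.     0.001 -1.   ] j6 -0.44
```

>>> {"op": "send_rows", "data": {"motion": "1 0.3 -0.3 0 0; 1 0.6 -0.6 0.5 0; 1 0.6 -0.6 2.5 0; 1 0.6 -0.6 4.5 0; 1 0.6 -0.6 6.5 0"}}

```text
clock: 19.9
eef_pos: [0.5469, -0.2052, 0.1606]
tool_rot: [-0.045, 0.999, -0.0, 0.0]
ft_force: [0.3, -0.4, -0.5]
grip_width: 0.0252
grasp_force: 58.9
```

>>> {"op": "send_rows", "data": {"motion": "1 0 0 2 0; 1 0 0 3.5 0; 1 0 0 4.3 0; 1 0 0 4.5 0; 1 0 0 4.5 0"}}

```text
clock: 20.4
eef_pos: [0.5473, -0.2054, 0.1165]
tool_rot: [-0.045, 0.999, -0.0, 0.0]
ft_force: [0.1, -0.3, -1.5]
grip_width: 0.0252
grasp_force: 58.9
```

>>> {"op": "send_rows", "data": {"motion": "1 0 0 0 0; 1 0 0 0 0; 1 0 0 0 0"}}

```text
clock: 20.7
eef_pos: [0.5477, -0.2056, 0.1171]
tool_rot: [-0.045, 0.999, -0.0, 0.001]
ft_force: [-0.2, 0.1, -0.3]
grip_width: 0.0252
grasp_force: 58.9
```

```bash
python3 - <<'E'
from h import *
to([.547,-.204,.1163],np.pi/2+.094)
s=vision.camera('side'); t=vision.camera('top'); cv2.imwrite('pics/s7.png',s[:,:,::-1]);
o=np.hstack([cv2.resize(s[195:320,235:360],(500,500),interpolation=cv2.INTER_CUBIC),cv2.resize(t[150:265,285:345],(261,500),interpolation=cv2.INTER_CUBIC)])
cv2.imwrite('pics/c7.png',np.clip(o*1.6,0,255).astype(np.uint8)[:,:,::-1])
print(boxes_of('side','cell')[:3],boxes_of('side','window_a')[:3],boxes_of('side','frost_b')[:3])
e=np.array([np.cos(.094),np.sin(.094),0]);g=np.array([-e[1],e[0],0]);c=np.array([.547,-.204,.09])
for n,p in (('bot -x-y',c-.01*e-.013*g),('bot +x-y',c+.01*e-.013*g),('bot -x+y',c-.01*e+.013*g),('beam',c+[0,0,.03])): print(n,proj('side',p).round(1), ((proj('side',p)-[235,195])*4).round())
E
```

```text
clock 20.70 shift cm [0.06 0.17 0.08] twist -0.004 pos [ 0.5477 -0.2056  0.1171] toolz [ 0.001 -0.001 -1.   ] j6 -0.45
[{'rect': [297.5, 243.0, 12.8, 32.0], 'conf': 0.64}, {'rect': [202.1, 152.1, 11.8, 32.7], 'conf': 0.63}, {'rect': [129.4, 177.4, 12.8, 26.9], 'conf': 0.59}] [{'rect': [206.7, 153.6, 8.3, 22.5], 'conf': 0.65}, {'rect': [295.2, 242.9, 10.1, 27.8], 'conf': 0.53}] [{'rect': [128.9, 183.2, 9.4, 18.5], 'conf': 0.6}, {'rect': [197.5, 155.6, 4.8, 23.5], 'conf': 0.5}, {'rect': [192.4, 188.9, 27.1, 32.2], 'conf': 0.27}]
bot -x-y [296.8 260.7] [247. 263.]
bot +x-y [304.4 255.3] [278. 241.]
bot -x+y [287.  252.3] [208. 229.]
beam [297. 243.] [248. 192.]
```

View pics/c7.png

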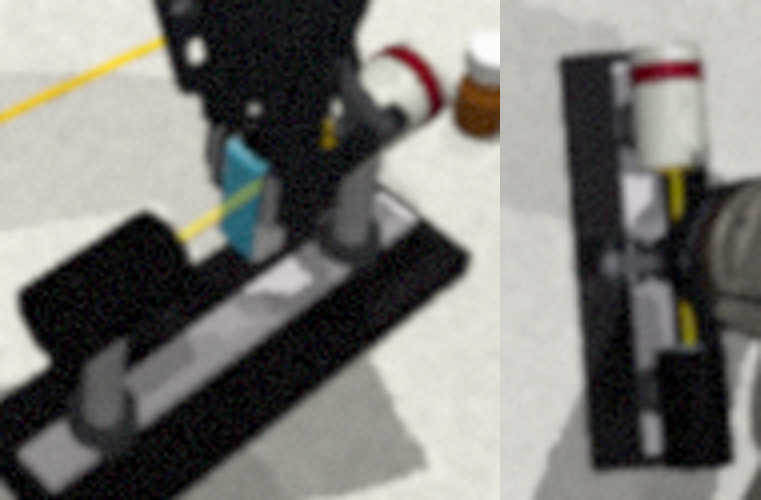

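The cell hangs between lamp and receiver and the beam passes through its blue window, around (245,200) in the crop. There is clear room to the rail and tubes. I'm making a small correction, then checking window against beam in the same picture.

>>> {"op": "send_rows", "data": {"motion": "1 0.05 0.15 0.08 -0.004; 1 0.05 0.15 0.08 -0.004; 1 0.05 0.15 0.08 -0.004; 1 0.05 0.15 0.08 -0.004"}}

```text
clock: 21.35
eef_pos: [0.5466, -0.204, 0.1155]
tool_rot: [-0.047, 0.999, -0.0, -0.0]
ft_force: [0.8, 0.3, -0.3]
grip_width: 0.0251
grasp_force: 58.9
```

```bash
python3 - <<'E'
from h import *
to([.547,-.204,.1163],np.pi/2+.094)
acc=np.mean([vision.camera('side').astype(float) for _ in range(6)],0)
R,G,B=acc[...,0],acc[...,1],acc[...,2]
m=(B>1.25*R)&(G>1.1*R)&(B>25); m[:225]=0;m[265:]=0;m[:,:285]=0;m[:,308:]=0
k,l,s,c=cv2.connectedComponentsWithStats(m.astype(np.uint8)); print(s[1:].tolist(),c[1:].round(1).tolist())
y=(np.minimum(R,G)>1.35*B+8); y[:235]=0;y[262:]=0;y[:,:276]=0;y[:,288+2:]=0
q=np.argwhere(y)[:,::-1]; 
old=cv2.imread('pics/s5.png').astype(float); yo=(np.minimum(old[...,2],old[...,1])>1.35*old[...,0]+8); yo[:225]=0;yo[256:]=0;yo[:,:279]=0;yo[:,322:]=0
qo=np.argwhere(yo)[:,::-1]; f=np.polyfit(qo[:,0],qo[:,1],1); print('beam line row at 280,290,295,300',np.polyval(f,[280,290,295,300]).round(1),'now',q.mean(0),np.polyval(f,q[:,0].mean()))
e=np.array([np.cos(.094),np.sin(.094),0]);g=np.array([-e[1],e[0],0]);p=bot.get_obs()['eef_pos'];cc=p*[1,1,0]+[0,0,p[2]-.0463+.05]
for a in (0,.002,-.002):
  for b in (0,.002):
    u=proj('side',cc-.01*e+a*g+[0,0,b]); print('face centre dy',a,'dz',b,u.round(2),'minus beam row',(u[1]-np.polyval(f,u[0])).round(2))
corn=[proj('side',cc-.01*e+s1*.01*g+[0,0,s2*.028]).round(1).tolist() for s1,s2 in ((-1,-1),(1,-1),(1,1),(-1,1))]; print('pred window corners',corn)
x0,y0=280,220; o=cv2.resize(np.clip(acc*1.6,0,255)[y0:y0+50,x0:x0+40].astype(np.uint8),None,fx=12,fy=12,interpolation=cv2.INTER_CUBIC)[:,:,::-1].copy()
cv2.polylines(o,[(((np.array(corn)-[x0,y0])+.5)*12).astype(int)],True,(0,0,255),1)
cv2.line(o,(0,int((np.polyval(f,x0)-y0)*12+6)),(480,int((np.polyval(f,x0+40)-y0)*12+6)),(0,255,0),1)
cv2.imwrite('pics/c8.png',o)
E
```

```text
clock 21.35 shift cm [-0.04 -0.01 -0.08] twist 0.0 pos [ 0.5466 -0.204   0.1155] toolz [-0. -0. -1.] j6 -0.45
[[289, 229, 13, 16, 128], [289, 245, 10, 16, 93]] [[293.7, 236.4], [294.2, 252.0]]
beam line row at 280,290,295,300 [253.2 246.8 243.5 240.3] now [283.78787879 251.33333333] 250.76760959778082
face centre dy 0 dz 0 [292.93 246.  ] minus beam row 1.13
face centre dy 0 dz 0.002 [293.01 245.26] minus beam row 0.44
face centre dy 0.002 dz 0 [292.15 245.35] minus beam row -0.02
face centre dy 0.002 dz 0.002 [292.24 244.61] minus beam row -0.7
face centre dy -0.002 dz 0 [293.7  246.65] minus beam row 2.27
face centre dy -0.002 dz 0.002 [293.79 245.91] minus beam row 1.59
pred window corners [[295.5, 259.3], [288.0, 252.9], [290.2, 232.2], [298.2, 238.7]]
```

View pics/c8.png

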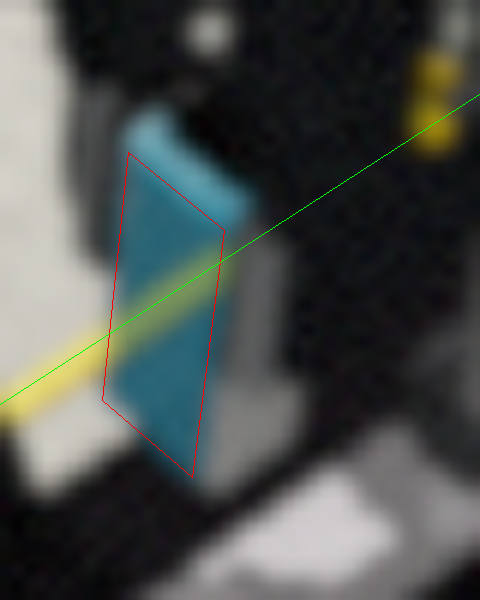

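The predicted window outline fits the blue window, and the beam crosses it within about 1 px of its centre. A sub-millimetre trim remains, then I hold still.

>>> {"op": "send_rows", "data": {"motion": "1 0 0.06 -0.09 0; 1 0 0.06 -0.09 0; 1 0 0.06 -0.09 0; 1 0 0.06 -0.09 0; 1 0 0.06 -0.09 0"}}

```text
clock: 22.15
eef_pos: [0.5465, -0.2034, 0.1164]
tool_rot: [-0.047, 0.999, 0.0, -0.0]
ft_force: [0.2, 0.3, -0.6]
grip_width: 0.0251
grasp_force: 58.9
```

>>> {"op": "send_rows", "data": {"motion": "1 0 0 0 0; 1 0 0 0 0; 1 0 0 0 0; 1 0 0 0 0; 1 0 0 0 0"}}

```text
clock: 22.65
eef_pos: [0.5466, -0.2034, 0.1165]
tool_rot: [-0.047, 0.999, -0.0, 0.0]
ft_force: [0.1, -0.7, -0.9]
grip_width: 0.025
grasp_force: 58.9
```

```bash
python3 -c "
from h import *
print(workorder.job_done())"
```

```text
the job is handed in; nothing more can be done
None
```

The job is handed in at 22.7 s on the robot clock: the jaw pushed the anvil in about 4 mm (estimated from force and jaw position, not seen) for over half a second and went back to its open stop, and the cell, gripped on its frosted faces, is held upright and still midway in the beam, within about 1 mm of the window centres by the last picture, clear of the light bench.

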